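# Load the two-basket steamer and key in its programme

### The arm

A 6-joint arm with a two-finger parallel gripper is mounted at the origin on the work surface. World frame = base frame: x ahead of the robot, y to its left, z up, the work surface at z = 0. Lengths are in mm, angles in degrees, forces in N, time in s.
With the tool pointing down it reaches from about 375 to 825 mm from the base axis. Payload 5.5 kg.
Tool frame: the origin (TCP) lies midway between the tips of the shut fingers; the grasp point (between the pads) lies 19 mm behind it (bot.pinch_z is the z of the grasp point in the tool frame, in mm); z points along the fingers, x is the direction in which the jaws open and shut, and the axes are right-handed (so a half turn about z gives the same grasp; the last joint's range is limited). The gripper opens to 85 mm and grips with 20 to 120 N. Pads are 22 mm wide; open, the fingers measure 114 mm over their backs; the gripper's body (76 mm by 85 mm) begins 54 mm behind the grasp point. The pads swing forward as they close: fully open they stand 13 mm farther back than shut.
Start: joints at [69.729, 17.962, -2.699, 69.339, 0, 90], TCP at [207.875, 562.834, 231.299] pointing down, gripper open.
Joint ranges: [-152.73, 152.73], [-39.44, 99.34], [-58.76, 71.6], [-118.89, 123.64], [-81.53, 83.1], [-180, 180]. Speed limits (degrees/s): [136.94, 136.94, 172.46, 180, 180, 180].

### API

Orientations are given as a 3x3 rotation matrix whose columns are the frame's x, y, z axes.
In Python, from cell import bot gives the robot as it stands.
- The arm moves only by the shell command python3 -m jog 'ROWS' [FORCE]. ROWS is JSON, a list of rows, each a list of 3 entries, a list of its own where there are three numbers: the shift along the tool's x, y, z in mm, then the turn, a rotation vector about the tool's x, y, z in rad, then the opening in per cent of the stroke, from 0 (shut) to 100 (fully open). A call has 1 to 12 rows; each row is the pose to reach, as a shift and turn from the pose measured when the call began, along the tool's axes at that moment; what a row does not reach only later rows make up. A row lasts 1/10 s, in which the tool goes at most 50 mm and 8.59 degrees, less where a joint would pass 70% of its speed; a pose out of reach is approached as far as the arm can. A call with a gripper value outside its range is refused whole. The fingers move at their own pace and stop on an object; FORCE is the grip in N (left out, the last holds). Time passes only in rows, so rows that repeat a pose let the fingers close. It gives the time, the measured TCP pose, the force and the opening at its end, in the units of the state.
- bot.observe(): the state, without advancing time (a new reading comes with each control period).
- bot.grab_frame(name): name is "side" or "top" or "wrist"; returns (picture, depth): 480x640x3 uint8, red, green, blue; 480x640 float32, mm along the optical axis (not along the pixel's ray), 0 where there is no reading.
- bot.camera_info(name): a dict with "vertical_fov" (degrees; the focal length in pixels is half the picture's height over the tangent of half this angle, whatever the lens; pixels are square), "cx", "cy" (the principal point, pixels), "k1" (the pictures are not rectified: a ray, as slopes to the right and down, at radius r is drawn at 1 + k1 r^2 times it, then the intrinsics apply), "pose" (4x4, takes a point from camera to world coordinates). Camera axes: x right, y down, z forward; pixel columns grow to the right and rows downward; lengths in mm; the calibration is good to about 2 mm. A picture is of the moment at which its call begins: read the wrist's pose just before it. camera_info takes no time and is no camera call; for the wrist camera it gives the pose at the moment of the call.
- bot.sign_off(): hands the job in, once; it reports no verdict.
The state is a dict: "t": time; "joint_positions": joint angles; "qd": joint speeds; "joint_efforts": joint torques, N m; "position": TCP position; "tool_rot": TCP orientation; "contact_force": force on the tool from outside, world axes, zero at the start; "torque": the same for the moment, N m; "width": finger opening in mm.
Only numpy, scipy, OpenCV 4.12 (cv2) and the standard library are available. Lean on these libraries where they do the work, as an engineer would, in place of code of your own. Each camera call takes 0.05 s, during which the arm holds its last target. There are 200 camera calls.

### The job

Set the aubergine down in the purple basket of the steamer and both potatoes in the yellow basket, without dropping or throwing them. Only when all three are in, key in the programme, pressing one key at a time all the way down and letting it spring back: purple, then yellow, then green; never press the red key. Leave the sauce bottle, the salt jar and the mug where they stand.

Things in the scene. Friction and masses are not known exactly. Their poses are not given: they have to be found in the camera images.
- steamer_panel (a point): point on the steamer's top face, at the centre of the black key panel (key row runs along its y). The steamer is a white appliance 270 (x) x 330 (y) x 60 mm high, fixed; its two baskets stand side by side on the rear part, its keys in the front part nearer the robot. This point lies 80 mm in front of the steamer's centre; axes as the steamer's. The steamer may be on the robot's left or right.
- basket_purple: purple steaming basket with a steel rim, 150 x 150 mm, 50 mm high, walls and floor 4 mm, open on top, fixed on the steamer; origin at the centre of its underside (60 mm above the table), z up, sides along x and y. The two baskets may swap places.
- basket_yellow: yellow steaming basket with a steel rim, 150 x 150 mm, 50 mm high, walls and floor 4 mm, open on top, fixed on the steamer; origin at the centre of its underside (60 mm above the table), z up, sides along x and y. The two baskets may swap places.
- board: lime-green cutting board 250 x 250 x 12 mm, fixed, on the other side of the table from the steamer; origin at the centre of its underside. Carries the vegetables and the sauce bottle in any of four places about 125 mm apart.
- aubergine: dark purple-black aubergine with a green cap, 112 mm long along its x (cap at +x), 44 mm thick round; lies on the board. Origin under its middle, on its underside; axis 22 mm above. Flattened a little underneath, so that it does not roll. Mass about 90 g.
- potato0: brown potato, 58 mm long along its x, 48 mm thick round, lying on the board; origin on its underside below its centre, centre 24 mm above. Flattened a little underneath. Mass about 80 g.
- potato1: second brown potato, the same as the first.
- sauce: bystander: upright amber bottle with a red cap, 52 mm diameter, 130 mm high, loose on the board; origin at the centre of its underside.
- salt: bystander: small glass jar with a steel cap, 52 mm diameter, 65 mm high, loose on the table just in front of the board; origin at the centre of its underside.
- mug: bystander: blue mug, 76 mm diameter, 85 mm high, handle at its +y, loose on the table beyond the work; origin at the centre of its underside.
- key_purple_top (a point): centre of the top of the purple key (aubergine programme), a round spring key of 28 mm diameter in a grey 44 mm collar; its top is 82 mm above the table when up, 10 mm above the collar. The four keys stand in one row 55 mm apart on the panel, in any order.
- key_purple (a joint): travel of the purple key: 0 up, 0.006 m fully down (needs about 5 N); springs back.
- key_yellow_top (a point): centre of the top of the yellow key (potato programme), a round spring key of 28 mm diameter in a grey 44 mm collar; its top is 82 mm above the table when up, 10 mm above the collar. The four keys stand in one row 55 mm apart on the panel, in any order.
- key_yellow (a joint): travel of the yellow key: 0 up, 0.006 m fully down (needs about 5 N); springs back.
- key_green_top (a point): centre of the top of the green key (start), a round spring key of 28 mm diameter in a grey 44 mm collar; its top is 82 mm above the table when up, 10 mm above the collar. The four keys stand in one row 55 mm apart on the panel, in any order.
- key_green (a joint): travel of the green key: 0 up, 0.006 m fully down (needs about 5 N); springs back.
- key_red_top (a point): centre of the top of the red key (cancel, not to be pressed), a round spring key of 28 mm diameter in a grey 44 mm collar; its top is 82 mm above the table when up, 10 mm above the collar. The four keys stand in one row 55 mm apart on the panel, in any order.
- key_red (a joint): travel of the red key: 0 up, 0.006 m fully down (needs about 5 N); springs back.

How it is judged (in metres and radians):
On the way, in this order (a step that is already met when the one before it is completed fails the run):
1. all three vegetables lie in their own baskets, let go (x of aubergine in the frame of basket_purple between -0.068 and 0.068 m and y of aubergine in the frame of basket_purple between -0.068 and 0.068 m and z of aubergine in the frame of basket_purple between 0 and 0.052 m and x of potato0 in the frame of basket_yellow between -0.068 and 0.068 m and y of potato0 in the frame of basket_yellow between -0.068 and 0.068 m and z of potato0 in the frame of basket_yellow between 0 and 0.052 m and x of potato1 in the frame of basket_yellow between -0.068 and 0.068 m and y of potato1 in the frame of basket_yellow between -0.068 and 0.068 m and z of potato1 in the frame of basket_yellow between 0 and 0.052 m and linear speed of each of aubergine, potato0, potato1 below 0.03 m/s and contact force between the fingers and aubergine below 0.1 N and contact force between the fingers and potato0 below 0.1 N and contact force between the fingers and potato1 below 0.1 N), for 0.2 s.
2. the purple key is pressed down, alone (value of joint key_purple above 0.004 m and value of joint each of key_yellow, key_green, key_red below 0.002 m), for 0.03 s.
3. the yellow key is pressed down, alone (value of joint key_yellow above 0.004 m and value of joint each of key_purple, key_green, key_red below 0.002 m), for 0.03 s.
4. the green key is pressed down, alone (value of joint key_green above 0.004 m and value of joint each of key_purple, key_yellow, key_red below 0.002 m), for 0.03 s.
At the end, for the whole second after the job is handed in: Aubergine in the purple basket, both potatoes in the yellow (origin within 68 mm of its centre in x and y, under 52 mm above its underside), released, at rest (under 0.03 m/s); all keys up (under 2 mm); bottle, jar and mug upright, within 25 mm of their start (all of step 1 and value of joint each of key_purple, key_yellow, key_green, key_red below 0.002 m and distance of each of sauce, salt, mug from where it was at the start of the episode below 0.025 m and angle between each of sauce, salt, mug's own z axis and vertical below 0.3 rad); the robot touches nothing.
It fails at once if a key is pressed while a vegetable is not yet in its own basket (value of joint any of key_purple, key_yellow, key_green, key_red above 0.004 m and not (x of aubergine in the frame of basket_purple between -0.068 and 0.068 m and y of aubergine in the frame of basket_purple between -0.068 and 0.068 m and z of aubergine in the frame of basket_purple between 0 and 0.052 m and x of potato0 in the frame of basket_yellow between -0.068 and 0.068 m and y of potato0 in the frame of basket_yellow between -0.068 and 0.068 m and z of potato0 in the frame of basket_yellow between 0 and 0.052 m and x of potato1 in the frame of basket_yellow between -0.068 and 0.068 m and y of potato1 in the frame of basket_yellow between -0.068 and 0.068 m and z of potato1 in the frame of basket_yellow between 0 and 0.052 m)).
It fails at once if the red cancel key is pressed (value of joint key_red above 0.003 m).
It fails at once if two keys are held down at once (value of joint each of key_purple, key_yellow above 0.004 m or value of joint each of key_purple, key_green above 0.004 m or value of joint each of key_yellow, key_green above 0.004 m).
It fails at once if a vegetable is dropped or thrown (falls freely faster than 1.2 m/s, a drop of about 70 mm) ((linear speed of aubergine above 1.2 m/s and contact force between the fingers and aubergine below 0.05 N) or (linear speed of potato0 above 1.2 m/s and contact force between the fingers and potato0 below 0.05 N) or (linear speed of potato1 above 1.2 m/s and contact force between the fingers and potato1 below 0.05 N)).
It fails at once if the sauce bottle, salt jar or mug is shifted 25 mm or tipped (not (distance of each of sauce, salt, mug from where it was at the start of the episode below 0.025 m and angle between each of sauce, salt, mug's own z axis and vertical below 0.3 rad)).
It also fails if it takes over 72 s, if anything falls off the work surface, if the arm or the gripper's body presses on something with over 40 N, if the wrist force passes 120 N, or if a joint passes its speed limit or range.

## Working session

There is one attempt and no reset: what is moved stays moved. The work goes in short steps, Python scripts to look and compute and a shell command to move; the robot and the scene stay as the last step left them, time stands still between calls to the robot, and variables do not carry over. Pictures are saved under pics/ and viewed, about 8 in all and at most 12, crops included, and the job is handed in when it is done.

```bash
mkdir -p pics; ls
cat > h.py <<'E'
import numpy as np,cv2
from cell import bot
def K(n):
    c=bot.camera_info(n);f=240/np.tan(np.radians(c['vertical_fov'])/2)
    return c,f
def pts(n,depth,c,f):
    v,u=np.mgrid[0:480,0:640]
    x=(u-c['cx'])/f;y=(v-c['cy'])/f
    X,Y=x.copy(),y.copy()
    for _ in range(10):
        s=1+c['k1']*(X*X+Y*Y);X=x/s;Y=y/s
    d=np.stack([X,Y,np.ones_like(X)],-1)
    T=np.array(c['pose'])
    return (d*depth[...,None])@T[:3,:3].T+T[:3,3], d@T[:3,:3].T, T[:3,3]
def look(n):
    c,f=K(n);im,dp=bot.grab_frame(n)
    return im,dp,*pts(n,dp,c,f)
def save(im,p): cv2.imwrite(p,im[...,::-1])
E
python3 - <<'E'
from h import *
for n in ['top','side']:
    im,dp,P,d,o=look(n);save(im,f'pics/{n}0.png');np.savez(f'{n}0.npz',im=im,dp=dp,P=P,d=d,o=o);print(n,o,(dp>0).mean())
s=bot.observe();print(s['position'],s['tool_rot'],s['width'],s['t'])
E
```

```text
pics
top [406.6416252   10.33477961 923.39516933] 0.9960514322916667
side [ 452.61009609 -925.30705932  962.642603  ] 0.9958268229166667
[207.68980462 562.358705   230.52296082] [[ 3.46449322e-01  9.38068545e-01 -5.20995850e-04]
 [ 9.38067427e-01 -3.46449714e-01 -1.44870630e-03]
 [-1.53948467e-03  1.31740792e-05 -9.99998815e-01]] 85.39661924775679 0.1
```

View pics/top0.png

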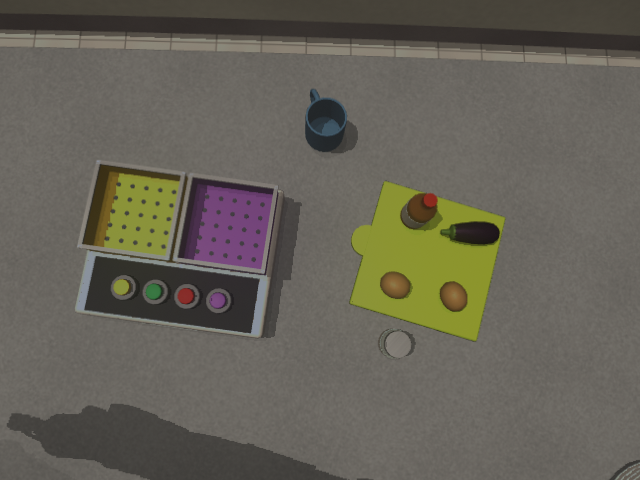

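View pics/side0.png

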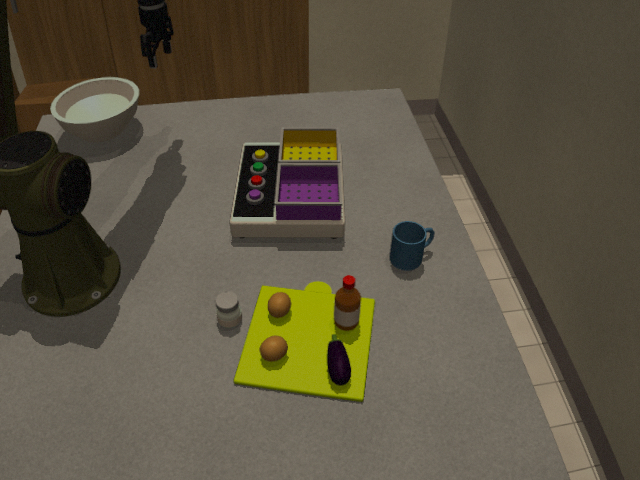

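The top view shows everything: keys from left to right are yellow (123,287), green (154,292), red (186,296) and purple (218,300). The yellow basket is at (132,210), purple at (227,223), potatoes at (395,285) and (453,296), aubergine at (472,233), bottle at (420,210), salt at (397,344), mug at (325,125). The side view agrees.

```bash
cat > m.py <<'E'
from h import *
def onplane(z,u,v,d,o):
    u,v=int(round(u)),int(round(v));r=d[v,u];return o+r*(z-o[2])/r[2]
def comp(mask,P):
    mask=cv2.morphologyEx(mask.astype(np.uint8),cv2.MORPH_OPEN,np.ones((3,3)))
    n,l,st,ce=cv2.connectedComponentsWithStats(mask)
    return [(l==i) for i in range(1,n) if st[i,4]>60]
def axes(Q):
    (c,s,a)=cv2.minAreaRect(Q[:,:2].astype(np.float32));w,h=s
    if w<h:a+=90;w,h=h,w
    return np.round(c,1),round(w,1),round(h,1),round(((a+90)%180)-90,1)
E
python3 - <<'E'
from m import *
for n in ['top','side']:
    z=np.load(n+'0.npz');im,P,d,o=z['im'],z['P'],z['d'],z['o']
    hsv=cv2.cvtColor(im,cv2.COLOR_RGB2HSV);H,S,V=[hsv[...,i].astype(int) for i in range(3)]
    X,Y,Z=P[...,0],P[...,1],P[...,2]
    ws=(X>200)&(X<800)&(abs(Y)<500)
    print('==',n,'table z',np.median(Z[ws&(abs(Z)<15)]))
    M={'board':ws&(H>28)&(H<45)&(S>150)&(Z<25)&(V>90),
     'pot':ws&(H>5)&(H<22)&(S>100)&(Z>18)&(Z<70)&(Y<50),
     'aub':ws&(V<60)&(Z>18)&(Z<65)&(Y<0),
     'rim':ws&(S<60)&(Z>100)&(Z<125)&(Y>80),
     'panel':ws&(V<50)&(S<120)&(Z>45)&(Z<75)&(Y>80)&(X<560),
     'kp':ws&(H>130)&(H<160)&(S>60)&(Z>72)&(Z<95)&(Y>0)&(X<450),'ky':ws&(H>22)&(H<36)&(S>100)&(Z>72)&(Z<95)&(Y>80)&(X<470),
     'kg':ws&(H>45)&(H<80)&(S>100)&(Z>65)&(Y>80),'kr':ws&((H<6)|(H>172))&(S>120)&(Z>65)&(Y>80),
     'purple':ws&(H>130)&(H<160)&(S>60)&(X>400)&(Z>50),
     'redcap':ws&((H<6)|(H>172))&(S>120)&(Z>95)&(Y<60),
     'mug':ws&(H>95)&(H<115)&(S>80)&(Z>75)&(Z<95),'salt':ws&(S<40)&(Z>55)&(Z<75)&(Y<20)&(X<450)}
    for k,m in M.items():
        for c in comp(m,P):
            v,u=np.nonzero(c);print(k,c.sum(),(round(u.mean()),round(v.mean())),'med',np.round(np.median(P[c],0),1),'zmax',np.round(np.percentile(Z[c],98),1),*axes(P[c]))
z=np.load('top0.npz');im=z['im']
save(cv2.resize(im[180:360,330:530],None,fx=3,fy=3,interpolation=2),'pics/crop.png')
E
```

```text
== top table z 0.17613178105864336
board 13363 (423, 264) med [ 518.8 -223.8   12. ] zmax 15.2 [ 529.5 -222.6] 282.7 247.7 73.8
pot 577 (395, 285) med [ 473.  -159.2   53.5] zmax 60.6 [ 473.6 -161.7] 50.6 43.2 89.5
pot 591 (453, 296) med [ 454.3 -265.1   53.4] zmax 60.8 [ 455.1 -268.5] 50.2 43.3 45.8
aub 291 (324, 141) med [743.6 -30.2  41.5] zmax 64.0 [749.8 -35. ] 67.3 21.9 -84.8
aub 836 (476, 233) med [ 571.2 -314.9   50.4] zmax 56.5 [ 573.6 -317.2] 84.3 39.1 -89.7
rim 1515 (131, 210) med [590.3 298.8 110.7] zmax 113.7 [592.5 295.5] 155.2 155.0 -7.3
rim 1168 (207, 221) med [573.5 182.7 110.7] zmax 113.5 [572.8 142.3] 154.9 144.8 -7.2
panel 4989 (179, 299) med [440.1 192.9  60.9] zmax 64.8 [452.6 232.9] 289.6 91.9 82.6
kp 172 (217, 301) med [440.6 149.8  81.6] zmax 84.6 [439.8 149.9] 25.8 18.8 -88.7
ky 154 (121, 288) med [460.6 313.4  81.6] zmax 84.1 [459.9 313.3] 24.6 18.7 -89.4
kg 187 (153, 291) med [456.1 258.8  81.8] zmax 84.3 [455.9 259.7] 25.3 23.8 -85.4
kr 208 (186, 296) med [448.6 204.2  81.5] zmax 84.7 [449.3 204.7] 25.4 25.2 1.4
purple 5826 (229, 224) med [577.6 138.3  64
[... 1193 characters left out ...]
9.4 87.1
kg 80 (258, 166) med [455.5 254.5  82.6] zmax 87.7 [454.7 257.7] 31.8 23.9 89.2
kr 91 (256, 180) med [449.1 200.7  82.4] zmax 86.8 [453.6 211.6] 46.2 25.9 53.9
purple 2025 (308, 184) med [575.2 189.9  66.8] zmax 104.4 [573.2 155.1] 142.5 123.7 -6.7
purple 98 (254, 194) med [441.4 146.3  82.1] zmax 86.7 [441.3 162.4] 56.3 24.6 89.8
purple 908 (308, 212) med [561.2  63.2  83.4] zmax 104.6 [561.4  62.8] 146.9 13.5 -6.9
purple 355 (339, 359) med [ 574.  -323.9   54. ] zmax 58.7 [ 573.2 -316.7] 73.5 26.4 -85.3
redcap 133 (349, 282) med [ 608.9 -210.3  141.7] zmax 145.4 [ 609.1 -206.7] 23.8 22.0 48.0
mug 66 (408, 223) med [783.1   1.5  81.6] zmax 89.8 [7.819e+02 3.000e-01] 36.8 12.2 -13.1
```

```bash
cat > go.py <<'E'
# usage: go.py x y z yaw : shift and turn (tool axes) to reach that world TCP pose, jaws along yaw (mod 180)
import sys,numpy as np
from scipy.spatial.transform import Rotation as R
from cell import bot
s=bot.observe();p=np.array(s['position']);T=np.array(s['tool_rot'])
a=list(map(float,sys.argv[1:]));cur=np.degrees(np.arctan2(T[1,0],T[0,0]))
print('t %.1f w %.1f pos'%(s['t'],s['width']),p.round(1),'yaw %.1f'%cur,'F',np.round(s['contact_force'],1),'J6 %.0f'%s['joint_positions'][5])
for i in range(0,len(a),4):
    w=a[i+3];w=cur+((w-cur+90)%180-90);c,n=np.cos(np.radians(w)),np.sin(np.radians(w))
    G=np.array([[c,n,0],[n,-c,0],[0,0,-1]])
    print('shift',(T.T@(np.array(a[i:i+3])-p)).round(1).tolist(),'turn',R.from_matrix(T.T@G).as_rotvec().round(3).tolist())
E
python3 - <<'E'
from m import *
z=np.load('top0.npz');im,P,d,o=z['im'],z['P'],z['d'],z['o']
hsv=cv2.cvtColor(im,cv2.COLOR_RGB2HSV);H,S,V=[hsv[...,i].astype(int) for i in range(3)]
def plane(m,h):
    r=d[m];return o+r*((h-o[2])/r[:,2])[:,None]
roi=np.zeros(H.shape,bool)
def rep(k,m,h):
    for c in comp(m,P):
        Q=plane(c,h)[:,:2];q=Q-Q.mean(0);w,E=np.linalg.eigh(q.T@q/len(q))
        print(k,c.sum(),Q.mean(0).round(1),'len',(4*np.sqrt(w[::-1])).round(1),'yaw',round(np.degrees(np.arctan2(E[1,1],E[0,1]))%180,1),axes(Q))
b=roi.copy();b[255:325,370:480]=1
rep('pot',b&(H<24)&(S>80)&(V>40),36)
b=roi.copy();b[213:252,436:505]=1
rep('aub',b&((V<90)|((H>38)&(V<130))),34)
E
python3 go.py 480 120 260 0 473 -162 200 0
```

```text
pot 601 [ 474.9 -163. ] len [55.5 46.7] yaw 67.4 (array([ 475.3, -163.5]), 51.8, 45.9, 89.3)
pot 611 [ 455.2 -271.1] len [55.4 48.1] yaw 30.6 (array([ 455.3, -270.9]), 51.2, 48.8, 0.3)
aub 1086 [ 574. -314.] len [111.7  46.6] yaw 90.1 (array([ 574.8, -308.7]), 111.6, 46.1, 86.2)
t 0.1 w 85.4 pos [207.7 562.4 230.5] yaw 69.7 F [ 0.9 -0.2  0.6] J6 90
shift [-320.7, 408.7, -29.0] turn [0.001, 0.001, 1.217]
shift [-587.5, 499.8, 31.4] turn [0.001, 0.001, 1.217]
```

View pics/crop.png

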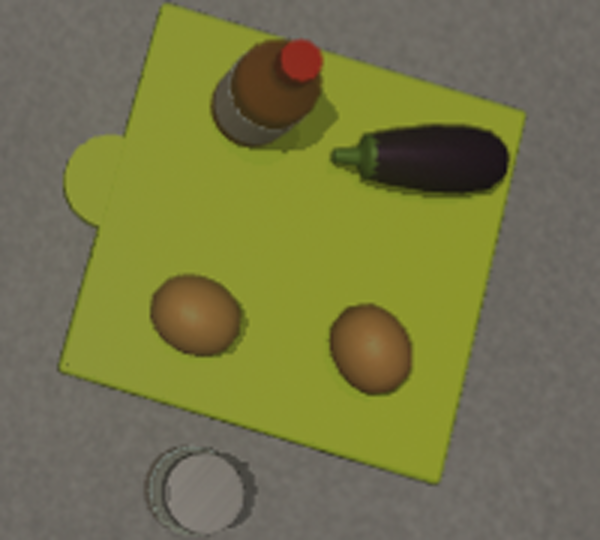

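Jaws: potato A at yaw −23° and potato B at −59°, across each potato's short axis. Aubergine at 0°, grasped at about (574, −310). The sizes match the given ones. I'll move now.

```bash
python3 -m jog '[[[-320,409,-29],[0,0,1.34],100],[[-320,409,-29],[0,0,1.34],100],[[-320,409,-29],[0,0,1.34],100],[[-320,409,-29],[0,0,1.34],100],[[-320,409,-29],[0,0,1.34],100],[[-320,409,-29],[0,0,1.34],100],[[-320,409,-29],[0,0,1.34],100],[[-320,409,-29],[0,0,1.34],100],[[-320,409,-29],[0,0,1.34],100],[[-320,409,-29],[0,0,1.34],100],[[-320,409,-29],[0,0,1.34],100],[[-320,409,-29],[0,0,1.34],100]]' 40; python3 go.py 474.5 -162.5 120 -23 474.5 -162.5 13 -23
```

```text
t: 1.3
position: [481.7, 118.1, 259.8]
tool_rot: [[0.992, -0.127, -0.001], [-0.127, -0.992, -0.002], [-0.0, 0.002, -1.0]]
contact_force: [-0.7, 0.9, -0.1]
width: 85.4
t 1.3 w 85.4 pos [481.7 118.1 259.8] yaw -7.3 F [-0.7  0.9 -0.1] J6 111
shift [28.6, 278.9, 140.3] turn [0.002, 0.0, 0.274]
shift [28.7, 278.7, 247.3] turn [0.002, 0.0, 0.274]
```

```bash
python3 -m jog '[[[28.6,279,140],[0.002,0,0.274],100],[[28.6,279,140],[0.002,0,0.274],100],[[28.6,279,140],[0.002,0,0.274],100],[[28.6,279,140],[0.002,0,0.274],100],[[28.6,279,140],[0.002,0,0.274],100],[[28.6,279,140],[0.002,0,0.274],100],[[28.6,279,140],[0.002,0,0.274],100],[[28.6,279,140],[0.002,0,0.274],100],[[28.6,279,140],[0.002,0,0.274],100],[[28.6,279,140],[0.002,0,0.274],100]]'; python3 go.py 474.5 -162.5 13 -23
python3 - <<'E'
from h import *
im,dp,P,d,o=look('wrist');save(im,'pics/w1.png')
E
```

```text
t: 2.3
position: [475.1, -161.1, 121.1]
tool_rot: [[0.921, -0.389, 0.001], [-0.389, -0.921, 0.0], [0.001, -0.001, -1.0]]
contact_force: [0.7, -0.2, 0.6]
width: 85.2
t 2.3 w 85.2 pos [ 475.1 -161.1  121.1] yaw -22.9 F [ 0.7 -0.2  0.6] J6 94
shift [-0.1, 1.5, 108.1] turn [-0.001, -0.001, 0.002]
```

View pics/w1.png

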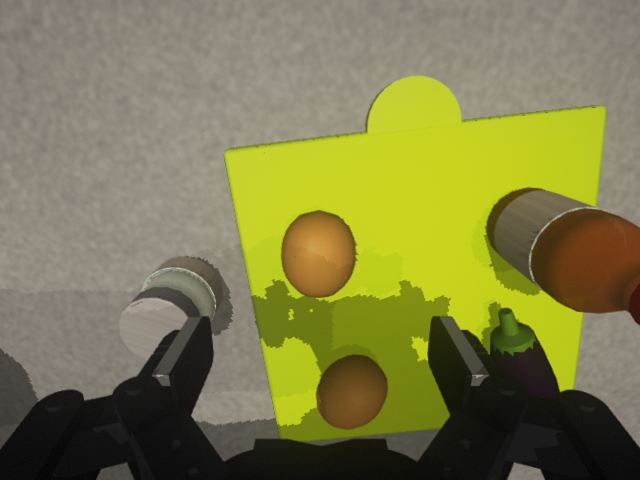

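The wrist view shows potato A at (318,253), centred between the jaws (about column 320) with its long axis upright. The alignment is good, so I'll descend and grip.

```bash
python3 -m jog '[[[0,1.5,45],[0,0,0],100],[[0,1.5,80],[0,0,0],100],[[0,1.5,100],[0,0,0],100],[[0,1.5,108],[0,0,0],100],[[0,1.5,108],[0,0,0],100],[[0,1.5,108],[0,0,0],0],[[0,1.5,108],[0,0,0],0],[[0,1.5,108],[0,0,0],0],[[0,1.5,108],[0,0,0],0],[[0,1.5,108],[0,0,0],0],[[0,1.5,108],[0,0,0],0],[[0,1.5,108],[0,0,0],0]]' 40; python3 go.py 474.5 -162.5 180 -23
```

```text
t: 3.55
position: [475.8, -162.8, 14.8]
tool_rot: [[0.921, -0.389, 0.003], [-0.389, -0.921, -0.0], [0.003, -0.001, -1.0]]
contact_force: [-1.1, 1.7, 8.9]
width: 46.1
t 3.5 w 46.1 pos [ 475.8 -162.8   14.8] yaw -22.9 F [-1.1  1.7  8.9] J6 94
shift [-0.7, 0.0, -165.2] turn [-0.001, -0.003, 0.002]
```

```bash
python3 -m jog '[[[-0.7,0,-15],[0,0,0],0],[[-0.7,0,-45],[0,0,0],0],[[-0.7,0,-90],[0,0,0],0],[[-0.7,0,-135],[0,0,0],0],[[-0.7,0,-165],[0,0,0],0],[[-0.7,0,-165],[0,0,0],0]]'; python3 go.py 597 329 185 -7.2
```

```text
t: 4.15
position: [477.8, -163.7, 185.3]
tool_rot: [[0.921, -0.389, 0.012], [-0.389, -0.921, -0.003], [0.013, -0.002, -1.0]]
contact_force: [0.3, -0.5, -0.7]
width: 45.9
t 4.2 w 45.9 pos [ 477.8 -163.7  185.3] yaw -22.9 F [ 0.3 -0.5 -0.7] J6 94
shift [-81.9, -500.2, 0.1] turn [0.0, -0.013, -0.274]
```

```bash
python3 -m jog '[[[-4,-25,0],[0,-0.01,-0.02],0],[[-11,-65,0],[0,-0.01,-0.05],0],[[-19,-113,0],[0,-0.01,-0.08],0],[[-27,-161,0],[0,-0.01,-0.1],0],[[-35,-209,0],[0,-0.01,-0.13],0],[[-43,-257,0],[0,-0.01,-0.16],0],[[-51,-305,0],[0,-0.013,-0.18],0],[[-59,-353,0],[0,-0.013,-0.2],0],[[-67,-401,0],[0,-0.013,-0.23],0],[[-75,-449,0],[0,-0.013,-0.25],0],[[-80,-485,0],[0,-0.013,-0.274],0],[[-82,-500,0],[0,-0.013,-0.274],0]]'; python3 go.py 597 329 70 -7.2
```

```text
t: 5.35
position: [596.7, 332.3, 183.8]
tool_rot: [[0.993, -0.122, -0.001], [-0.122, -0.993, 0.0], [-0.001, -0.0, -1.0]]
contact_force: [0.1, 0.1, 0.5]
width: 45.8
t 5.3 w 45.8 pos [596.7 332.3 183.8] yaw -7.0 F [0.1 0.1 0.5] J6 126
shift [0.8, 3.3, 113.8] turn [-0.0, 0.001, 0.004]
```

```bash
python3 -m jog '[[[0.8,3.3,25],[0,0,0],0],[[0.8,3.3,55],[0,0,0],0],[[0.8,3.3,82],[0,0,0],0],[[0.8,3.3,98],[0,0,0],0],[[0.8,3.3,108],[0,0,0],0],[[0.8,3.3,113],[0,0,0],0],[[0.8,3.3,116],[0,0,0],0],[[0.8,3.3,116],[0,0,0],0]]'; python3 go.py 597 329 67 -7.2
```

```text
t: 6.15
position: [597.3, 329.1, 68.2]
tool_rot: [[0.993, -0.122, -0.0], [-0.122, -0.993, 0.001], [-0.0, -0.001, -1.0]]
contact_force: [-0.1, 0.3, -0.4]
width: 45.5
t 6.2 w 45.5 pos [597.3 329.1  68.2] yaw -7.0 F [-0.1  0.3 -0.4] J6 126
shift [-0.3, 0.2, 1.2] turn [-0.001, 0.0, 0.003]
```

```bash
python3 -m jog '[[[0,0,1.5],[0,0,0],0],[[0,0,1.5],[0,0,0],60],[[0,0,1.5],[0,0,0],75],[[0,0,1.5],[0,0,0],75],[[0,0,1.5],[0,0,0],75],[[0,0,-15],[0,0,0],75],[[0,0,-60],[0,0,0],75],[[0,0,-110],[0,0,0],75],[[0,0,-140],[0,0,0],100],[[0,0,-140],[0,0,0],100]]'; python3 go.py 460 -160 200 -30 455 -271 150 -59
```

```text
t: 7.15
position: [600.1, 330.6, 214.6]
tool_rot: [[0.993, -0.122, 0.008], [-0.122, -0.993, 0.006], [0.008, -0.006, -1.0]]
contact_force: [1.0, -0.6, 0.5]
width: 85.6
t 7.2 w 85.6 pos [600.1 330.6 214.6] yaw -7.0 F [ 1.  -0.6  0.5] J6 126
shift [-79.4, 504.1, 10.7] turn [-0.008, -0.006, 0.401]
shift [-71.2, 615.2, 60.1] turn [-0.01, -0.004, 0.908]
```

```bash
python3 -m jog '[[[-71,615,60],[-0.01,-0.004,0.908],100],[[-71,615,60],[-0.01,-0.004,0.908],100],[[-71,615,60],[-0.01,-0.004,0.908],100],[[-71,615,60],[-0.01,-0.004,0.908],100],[[-71,615,60],[-0.01,-0.004,0.908],100],[[-71,615,60],[-0.01,-0.004,0.908],100],[[-71,615,60],[-0.01,-0.004,0.908],100],[[-71,615,60],[-0.01,-0.004,0.908],100],[[-71,615,60],[-0.01,-0.004,0.908],100],[[-71,615,60],[-0.01,-0.004,0.908],100],[[-71,615,60],[-0.01,-0.004,0.908],100],[[-71,615,60],[-0.01,-0.004,0.908],100]]'; python3 go.py 455 -271 100 -59
```

```text
t: 8.35
position: [458.4, -253.9, 151.2]
tool_rot: [[0.515, -0.857, -0.0], [-0.857, -0.515, -0.0], [-0.0, 0.0, -1.0]]
contact_force: [0.9, 0.1, -0.0]
width: 85.2
t 8.3 w 85.2 pos [ 458.4 -253.9  151.2] yaw -59.0 F [ 0.9  0.1 -0. ] J6 120
shift [12.9, 11.8, 51.2] turn [0.0, 0.0, -0.0]
```

```bash
python3 -m jog '[[[13,12,30],[0,0,0],100],[[13,12,60],[0,0,0],100],[[13,12,95],[0,0,0],100],[[13,12,120],[0,0,0],100],[[13,12,132],[0,0,0],100],[[13,12,137],[0,0,0],100],[[13,12,137],[0,0,0],0],[[13,12,137],[0,0,0],0],[[13,12,137],[0,0,0],0],[[13,12,137],[0,0,0],0],[[13,12,137],[0,0,0],0],[[13,12,137],[0,0,0],0]]' 40; python3 go.py 455 -271 185 -59
```

```text
t: 9.55
position: [455.9, -271.7, 15.9]
tool_rot: [[0.515, -0.857, 0.002], [-0.857, -0.515, -0.001], [0.002, -0.001, -1.0]]
contact_force: [-0.2, 1.5, 5.3]
width: 45.6
t 9.6 w 45.6 pos [ 455.9 -271.7   15.9] yaw -59.0 F [-0.2  1.5  5.3] J6 118
shift [-0.7, 0.2, -169.1] turn [-0.001, -0.002, -0.0]
```

```bash
python3 -m jog '[[[0,0,-15],[0,0,0],0],[[0,0,-45],[0,0,0],0],[[0,0,-90],[0,0,0],0],[[0,0,-135],[0,0,0],0],[[0,0,-169],[0,0,0],0],[[0,0,-169],[0,0,0],0]]'; python3 go.py 588.2 261.8 185 -7.2
```

```text
t: 10.15
position: [458.9, -273.4, 191.3]
tool_rot: [[0.515, -0.857, 0.011], [-0.857, -0.515, -0.007], [0.012, -0.006, -1.0]]
contact_force: [0.9, -0.4, -1.1]
width: 45.8
t 10.2 w 45.8 pos [ 458.9 -273.4  191.3] yaw -59.0 F [ 0.9 -0.4 -1.1] J6 118
shift [-392.3, -386.4, 4.2] turn [-0.0, -0.014, -0.904]
```

```bash
python3 -m jog '[[[-16,-16,0],[0,-0.014,-0.04],0],[[-45,-44,0],[0,-0.014,-0.1],0],[[-79,-78,1],[0,-0.014,-0.18],0],[[-113,-112,1],[0,-0.014,-0.26],0],[[-147,-145,1],[0,-0.014,-0.34],0],[[-181,-179,2],[0,-0.014,-0.42],0],[[-215,-212,2],[0,-0.014,-0.5],0],[[-249,-245,2],[0,-0.014,-0.58],0],[[-283,-279,3],[0,-0.014,-0.66],0],[[-317,-312,3],[0,-0.014,-0.74],0],[[-350,-345,4],[0,-0.014,-0.82],0],[[-375,-369,4],[0,-0.014,-0.88],0]]'; python3 go.py 588.2 261.8 185 -7.2 588.2 261.8 68 -7.2
```

```text
t: 11.35
position: [582.2, 240.9, 184.6]
tool_rot: [[0.989, -0.145, -0.0], [-0.145, -0.989, 0.001], [-0.0, -0.001, -1.0]]
contact_force: [0.6, -0.2, 0.1]
width: 45.7
t 11.3 w 45.7 pos [582.2 240.9 184.6] yaw -8.3 F [ 0.6 -0.2  0.1] J6 121
shift [2.9, -21.5, -0.4] turn [-0.001, 0.0, -0.02]
shift [3.0, -21.4, 116.6] turn [-0.001, 0.0, -0.02]
```

Run:
```python
from h import *
im,dp,P,d,o=look('top');save(im[100:400,40:440],'pics/t2.png')
hsv=cv2.cvtColor(im,cv2.COLOR_RGB2HSV)
m=(hsv[...,0]<22)&(hsv[...,0]>4)&(hsv[...,1]>100)&(P[...,2]>85)&(P[...,2]<120)&(P[...,1]>200)&(P[...,0]>500)
print(m.sum(),np.median(P[m],0))
```

```text
447 [587.84022137 336.17579172  95.29125127]
```

View pics/t2.png

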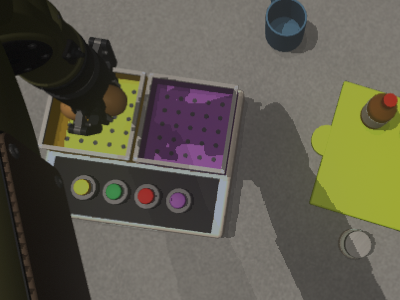

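Potato A sits at the left of the yellow basket, near (65,107) in the crop. The held potato is over the right half, so I'll set it down.

```bash
python3 -m jog '[[[3,-21.5,0],[0,0,-0.02],0],[[3,-21.5,20],[0,0,-0.02],0],[[3,-21.5,50],[0,0,-0.02],0],[[3,-21.5,80],[0,0,-0.02],0],[[3,-21.5,98],[0,0,-0.02],0],[[3,-21.5,108],[0,0,-0.02],0],[[3,-21.5,114],[0,0,-0.02],0],[[3,-21.5,117],[0,0,-0.02],0],[[3,-21.5,117],[0,0,-0.02],0]]'; python3 go.py 588.2 261.8 68 -7.2
```

```text
t: 12.3
position: [589.6, 267.1, 68.5]
tool_rot: [[0.993, -0.12, 0.002], [-0.12, -0.993, 0.005], [0.001, -0.006, -1.0]]
contact_force: [-0.9, -0.4, -0.7]
width: 46.0
t 12.3 w 46.0 pos [589.6 267.1  68.5] yaw -6.9 F [-0.9 -0.4 -0.7] J6 121
shift [-0.7, 5.5, 0.4] turn [-0.006, -0.001, 0.005]
```

```bash
python3 -m jog '[[[0,5.5,0],[0,0,0],0],[[0,5.5,1],[0,0,0],0],[[0,5.5,1],[0,0,0],60],[[0,5.5,1],[0,0,0],75],[[0,5.5,1],[0,0,0],75],[[0,5.5,1],[0,0,0],75],[[0,5.5,-15],[0,0,0],75],[[0,5.5,-60],[0,0,0],75],[[0,5.5,-110],[0,0,0],75],[[0,5.5,-150],[0,0,0],100],[[0,5.5,-150],[0,0,0],100]]'; python3 go.py 574 -311 200 0
```

```text
t: 13.4
position: [592.1, 262.4, 225.7]
tool_rot: [[0.993, -0.12, 0.012], [-0.12, -0.993, 0.01], [0.011, -0.011, -1.0]]
contact_force: [1.0, -0.3, 0.9]
width: 85.3
t 13.4 w 85.3 pos [592.1 262.4 225.7] yaw -6.9 F [ 1.  -0.3  0.9] J6 121
shift [50.6, 571.7, 19.8] turn [-0.011, -0.011, -0.12]
```

```bash
python3 -m jog '[[[50,572,20],[-0.011,-0.011,-0.12],100],[[50,572,20],[-0.011,-0.011,-0.12],100],[[50,572,20],[-0.011,-0.011,-0.12],100],[[50,572,20],[-0.011,-0.011,-0.12],100],[[50,572,20],[-0.011,-0.011,-0.12],100],[[50,572,20],[-0.011,-0.011,-0.12],100],[[50,572,20],[-0.011,-0.011,-0.12],100],[[50,572,20],[-0.011,-0.011,-0.12],100],[[50,572,20],[-0.011,-0.011,-0.12],100],[[50,572,20],[-0.011,-0.011,-0.12],100],[[50,572,20],[-0.011,-0.011,-0.12],100],[[50,572,20],[-0.011,-0.011,-0.12],100]]'; python3 go.py 574 -311 150 0 574 -311 13 0
python3 - <<'E'
from h import *
im,dp,P,d,o=look('wrist');save(im,'pics/w3.png')
E
```

```text
t: 14.6
position: [572.4, -315.3, 198.6]
tool_rot: [[1.0, -0.004, -0.001], [-0.004, -1.0, -0.001], [-0.001, 0.001, -1.0]]
contact_force: [1.0, -0.1, -0.3]
width: 85.5
t 14.6 w 85.5 pos [ 572.4 -315.3  198.6] yaw -0.2 F [ 1.  -0.1 -0.3] J6 61
shift [1.7, -4.4, 48.6] turn [0.001, 0.001, -0.004]
shift [1.7, -4.5, 185.6] turn [0.001, 0.001, -0.004]
```

View pics/w3.png

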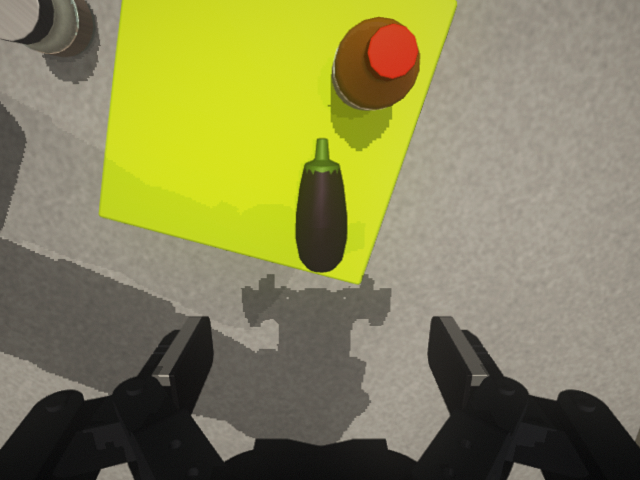

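The aubergine is centred at (321,205), upright between the jaws, with the bottle clear. I'll descend and grip.

```bash
python3 -m jog '[[[1.5,-2,40],[0,0,0],100],[[1.5,-2,85],[0,0,0],100],[[1.5,-2,130],[0,0,0],100],[[1.5,-2,160],[0,0,0],100],[[1.5,-2,177],[0,0,0],100],[[1.5,-2,185],[0,0,0],100],[[1.5,-2,185],[0,0,0],0],[[1.5,-2,185],[0,0,0],0],[[1.5,-2,185],[0,0,0],0],[[1.5,-2,185],[0,0,0],0],[[1.5,-2,185],[0,0,0],0],[[1.5,-2,185],[0,0,0],0]]' 40; python3 go.py 574 -311 215 0
```

```text
t: 15.85
position: [574.6, -316.3, 15.1]
tool_rot: [[1.0, -0.005, 0.002], [-0.005, -1.0, -0.004], [0.002, 0.004, -1.0]]
contact_force: [-0.1, 0.7, 6.8]
width: 41.8
t 15.8 w 41.8 pos [ 574.6 -316.3   15.1] yaw -0.3 F [-0.1  0.7  6.8] J6 62
shift [-0.3, -4.5, -199.9] turn [0.004, -0.002, -0.005]
```

```bash
python3 -m jog '[[[0,0,-15],[0,0,0],0],[[0,0,-45],[0,0,0],0],[[0,0,-90],[0,0,0],0],[[0,0,-135],[0,0,0],0],[[0,0,-180],[0,0,0],0],[[0,0,-205],[0,0,0],0],[[0,0,-205],[0,0,0],0]]'; python3 go.py 572 135.5 200 -7.2
```

```text
t: 16.55
position: [576.8, -316.9, 226.8]
tool_rot: [[1.0, -0.005, 0.01], [-0.005, -1.0, -0.008], [0.01, 0.008, -1.0]]
contact_force: [0.9, -0.4, 0.1]
width: 42.3
t 16.6 w 42.3 pos [ 576.8 -316.9  226.8] yaw -0.3 F [ 0.9 -0.4  0.1] J6 62
shift [-7.4, -452.6, 22.9] turn [0.008, -0.011, 0.12]
```

```bash
python3 -m jog '[[[0,-25,0],[0,-0.01,0.01],0],[[-1,-65,0],[0,-0.01,0.02],0],[[-2,-110,0],[0,-0.01,0.03],0],[[-3,-155,0],[0,-0.01,0.04],0],[[-3,-200,2],[0,-0.01,0.05],0],[[-4,-245,6],[0.008,-0.01,0.07],0],[[-5,-290,10],[0.008,-0.01,0.08],0],[[-6,-335,14],[0.008,-0.01,0.09],0],[[-7,-380,18],[0.008,-0.01,0.1],0],[[-7,-420,22],[0.008,-0.01,0.12],0],[[-7,-443,23],[0.008,-0.01,0.12],0],[[-7,-452,23],[0.008,-0.01,0.12],0]]';python3 -m jog '[[[0,0,0],[0,0,0],0],[[0,0,0],[0,0,0],0]]'; python3 go.py 572 135.5 200 -7.2 572 135.5 68 -7.2
python3 - <<'E'
from h import *
im,dp,P,d,o=look('wrist');save(im,'pics/w4.png')
E
```

```text
t: 17.75
position: [571.3, 137.2, 198.9]
tool_rot: [[0.993, -0.122, -0.001], [-0.122, -0.993, 0.0], [-0.001, -0.0, -1.0]]
contact_force: [0.3, -0.5, -1.5]
width: 42.2
t: 17.95
position: [570.9, 136.6, 198.6]
tool_rot: [[0.993, -0.122, -0.002], [-0.122, -0.993, -0.0], [-0.002, 0.001, -1.0]]
contact_force: [0.1, -0.5, -0.3]
width: 42.2
t 17.9 w 42.2 pos [570.9 136.6 198.6] yaw -7.0 F [ 0.1 -0.5 -0.3] J6 110
shift [1.3, 0.9, -1.4] turn [0.001, 0.002, 0.003]
shift [1.5, 0.8, 130.6] turn [0.001, 0.002, 0.003]
```

View pics/w4.png

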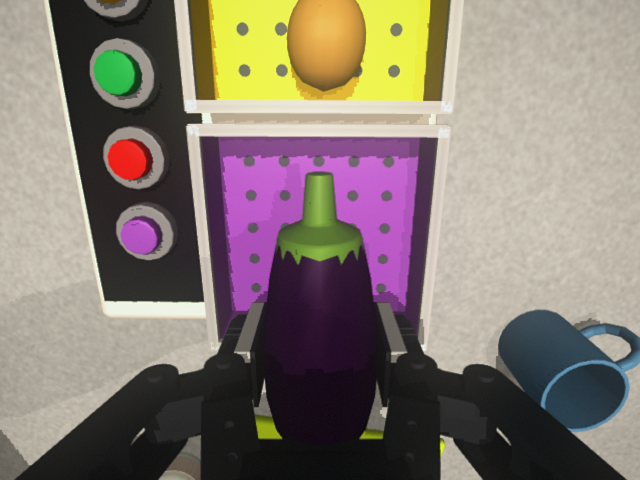

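The aubergine hangs level and straight at (318,330), over the purple basket. Potato B is in the yellow basket at (327,42). I'll lower it.

```bash
python3 -m jog '[[[1.5,1,20],[0,0,0],0],[[1.5,1,50],[0,0,0],0],[[1.5,1,80],[0,0,0],0],[[1.5,1,105],[0,0,0],0],[[1.5,1,118],[0,0,0],0],[[1.5,1,125],[0,0,0],0],[[1.5,1,129],[0,0,0],0],[[1.5,1,131],[0,0,0],0],[[1.5,1,131],[0,0,0],0]]'; python3 go.py 572 135.5 67 -7.2
```

```text
t: 18.9
position: [572.9, 135.0, 68.5]
tool_rot: [[0.992, -0.123, -0.0], [-0.123, -0.992, -0.0], [-0.0, 0.0, -1.0]]
contact_force: [0.0, -0.3, -1.2]
width: 42.3
t 18.9 w 42.3 pos [572.9 135.   68.5] yaw -7.1 F [ 0.  -0.3 -1.2] J6 110
shift [-0.9, -0.4, 1.5] turn [0.0, 0.0, 0.002]
```

```bash
python3 -m jog '[[[0,0,1.5],[0,0,0],0],[[0,0,1.5],[0,0,0],60],[[0,0,1.5],[0,0,0],75],[[0,0,1.5],[0,0,0],75],[[0,0,1.5],[0,0,0],75],[[0,0,-15],[0,0,0],75],[[0,0,-60],[0,0,0],75],[[0,0,-110],[0,0,0],75],[[0,0,-120],[0,0,0],75],[[0,0,-120],[0,0,0],40]]'; python3 go.py 480 30 190 -7.2
```

```text
t: 19.9
position: [574.9, 135.5, 191.2]
tool_rot: [[0.992, -0.123, 0.005], [-0.123, -0.992, 0.001], [0.005, -0.002, -1.0]]
contact_force: [0.3, 0.2, -0.9]
width: 50.9
t 19.9 w 50.9 pos [574.9 135.5 191.2] yaw -7.1 F [ 0.3  0.2 -0.9] J6 110
shift [-81.2, 116.3, 0.6] turn [-0.002, -0.005, 0.002]
```

```bash
python3 -m jog '[[[-81,116,0],[0,-0.005,0],0],[[-81,116,0],[0,-0.005,0],0],[[-81,116,0],[0,-0.005,0],0],[[-81,116,0],[0,-0.005,0],0],[[-81,116,0],[0,-0.005,0],0],[[-81,116,0],[0,-0.005,0],0]]'
python3 - <<'E'
from h import *
im,dp,P,d,o=look('top');save(im[100:400,40:540],'pics/t5.png')
hsv=cv2.cvtColor(im,cv2.COLOR_RGB2HSV);H,S,V=[hsv[...,i].astype(int) for i in range(3)];X,Y,Z=P[...,0],P[...,1],P[...,2]
R=(X<475)&(X>420)&(Z>76)&(Z<90)&(Y>100)&(Y<350)&(S>60)
for k,m in dict(kp=(H>130)&(H<165),ky=(H>22)&(H<36),kg=(H>45)&(H<80),kr=(H<6)|(H>172)).items():
    m=m&R;print(k,m.sum(),np.median(P[m],0).round(1))
E
python3 go.py 442 150 120 83 442 150 95 83
```

```text
t: 20.5
position: [480.3, 30.7, 189.8]
tool_rot: [[0.992, -0.123, -0.001], [-0.123, -0.992, 0.002], [-0.001, -0.002, -1.0]]
contact_force: [0.7, 0.1, -0.0]
width: 0.0
kp 0 [nan nan nan]
ky 195 [462.4 313.6  81.6]
kg 94 [454.5 264.4  81.8]
kr 0 [nan nan nan]
t 20.6 w 0.1 pos [480.5  30.9 189.9] yaw -7.0 F [0.  0.4 0.8] J6 101
shift [-52.7, -113.4, 70.2] turn [-0.0, 0.002, 1.57]
shift [-52.7, -113.4, 95.2] turn [-0.0, 0.002, 1.57]
  return _methods._mean(a, axis=axis, dtype=dtype,
  ret = um.true_divide(
```

View pics/t5.png

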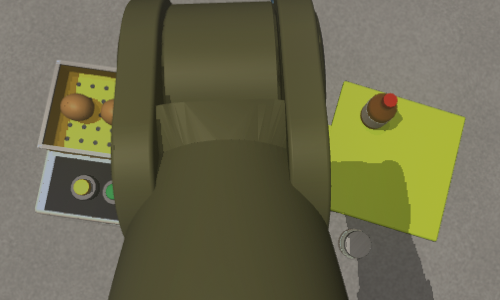

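```bash
python3 -m jog '[[[-53,-113,70],[0,0,1.57],0],[[-53,-113,70],[0,0,1.57],0],[[-53,-113,70],[0,0,1.57],0],[[-53,-113,70],[0,0,1.57],0],[[-53,-113,70],[0,0,1.57],0],[[-53,-113,70],[0,0,1.57],0],[[-53,-113,70],[0,0,1.57],0],[[-53,-113,70],[0,0,1.57],0],[[-53,-113,70],[0,0,1.57],0],[[-53,-113,70],[0,0,1.57],0],[[-53,-113,70],[0,0,1.57],0],[[-53,-113,70],[0,0,1.57],0]]'
python3 go.py 442 150 120 83 442 150 76 83
python3 - <<'E'
from h import *
im,dp,P,d,o=look('side');save(im[100:280,200:440].repeat(3,0).repeat(3,1),'pics/s6.png')
E
```

```text
t: 21.75
position: [447.6, 47.3, 119.8]
tool_rot: [[0.034, -0.999, -0.012], [-0.995, -0.035, 0.096], [-0.097, 0.009, -0.995]]
contact_force: [1.2, -0.3, 0.4]
width: 0.1
t 21.8 w 0.1 pos [447.6  47.3 119.8] yaw -88.0 F [ 1.2 -0.3  0.4] J6 180
shift [-102.3, 2.0, 9.8] turn [0.016, 0.096, 0.157]
shift [-98.1, 1.6, 53.6] turn [0.016, 0.096, 0.157]
```

View pics/s6.png

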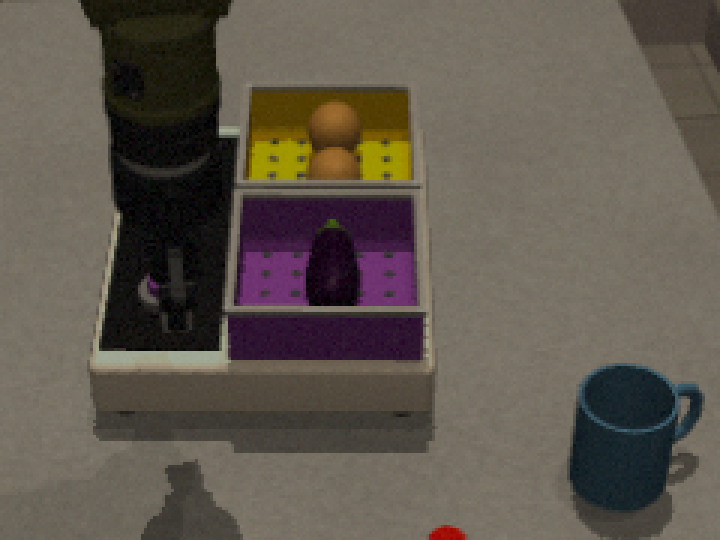

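All three vegetables are visible inside their baskets: the aubergine at (332,265) and the potatoes at (335,125) and (335,165). However, the wrist turned the wrong way and stopped at J6's range end, so I'll raise the tool and turn it back.

```bash
python3 go.py 442 130 150 0 442 130 150 -5; python3 -c "
from cell import bot;print(bot.observe()['joint_positions'])"
```

```text
t 21.8 w 0.1 pos [446.8  45.  119.6] yaw -88.2 F [-1.5 -1.4  0.6] J6 180
shift [-87.6, 2.4, -22.2] turn [-0.065, 0.082, -1.538]
shift [-87.6, 2.4, -22.2] turn [-0.06, 0.084, -1.451]
[  1.77522485   6.91005075 -32.22248271  51.43046859   5.39969587
 179.95410205]
```

```bash
python3 -m jog '[[[0,0,-30],[0,0,-0.14],0],[[-88,2,-22],[-0.065,0.082,-1.538],0],[[-88,2,-22],[-0.065,0.082,-1.538],0],[[-88,2,-22],[-0.065,0.082,-1.538],0],[[-88,2,-22],[-0.065,0.082,-1.538],0],[[-88,2,-22],[-0.065,0.082,-1.538],0],[[-88,2,-22],[-0.065,0.082,-1.538],0],[[-88,2,-22],[-0.065,0.082,-1.538],0],[[-88,2,-22],[-0.065,0.082,-1.538],0],[[-88,2,-22],[-0.065,0.082,-1.538],0],[[-88,2,-22],[-0.065,0.082,-1.538],0],[[-88,2,-22],[-0.065,0.082,-1.538],0]]'; python3 go.py 442 150 120 82.9
```

```text
t: 23.0
position: [442.6, 131.5, 149.5]
tool_rot: [[1.0, 0.002, -0.001], [0.002, -1.0, 0.0], [-0.001, -0.0, -1.0]]
contact_force: [-0.3, -0.4, -0.2]
width: -0.4
t 23.0 w -0.4 pos [442.6 131.5 149.5] yaw 0.1 F [-0.3 -0.4 -0.2] J6 106
shift [-0.6, -18.4, 29.5] turn [-0.001, 0.0, -1.445]
```

```bash
python3 -m jog '[[[-0.6,-18.5,29.5],[0,0,-1.445],0],[[-0.6,-18.5,29.5],[0,0,-1.445],0],[[-0.6,-18.5,29.5],[0,0,-1.445],0],[[-0.6,-18.5,29.5],[0,0,-1.445],0],[[-0.6,-18.5,29.5],[0,0,-1.445],0],[[-0.6,-18.5,29.5],[0,0,-1.445],0],[[-0.6,-18.5,29.5],[0,0,-1.445],0],[[-0.6,-18.5,29.5],[0,0,-1.445],0],[[-0.6,-18.5,29.5],[0,0,-1.445],0],[[-0.6,-18.5,29.5],[0,0,-1.445],0],[[-0.6,-18.5,29.5],[0,0,-1.445],0],[[-0.6,-18.5,29.5],[0,0,-1.445],0]]'; python3 go.py 442 150 90 82.9 442 150 75 82.9
```

```text
t: 24.2
position: [442.1, 150.5, 119.8]
tool_rot: [[0.126, 0.992, -0.001], [0.992, -0.126, 0.0], [0.0, -0.001, -1.0]]
contact_force: [-0.7, 0.7, -0.2]
width: -0.3
t 24.2 w -0.3 pos [442.1 150.5 119.8] yaw 82.7 F [-0.7  0.7 -0.2] J6 26
shift [-0.5, 0.0, 29.8] turn [-0.001, -0.0, -0.003]
shift [-0.5, 0.0, 44.8] turn [-0.001, -0.0, -0.003]
```

```bash
python3 -m jog '[[[-0.5,0,25],[0,0,0],0],[[-0.5,0,34],[0,0,0],0],[[-0.5,0,39],[0,0,0],0],[[-0.5,0,42],[0,0,0],0],[[-0.5,0,44.5],[0,0,0],0],[[-0.5,0,45],[0,0,0],0],[[-0.5,0,45],[0,0,0],0]]'; python3 go.py 442 150 120 82.9
```

```text
t: 24.9
position: [441.4, 149.8, 75.9]
tool_rot: [[0.127, 0.992, -0.002], [0.992, -0.127, 0.0], [-0.0, -0.002, -1.0]]
contact_force: [-7.2, -1.5, 13.0]
width: 0.2
t 24.9 w 0.2 pos [441.4 149.8  75.9] yaw 82.7 F [-7.2 -1.5 13. ] J6 26
shift [0.2, 0.5, -44.1] turn [-0.002, 0.0, -0.003]
```

13 N at 6 mm down, so the purple key is on its stop. Next I'll release it and move to yellow.

```bash
python3 -m jog '[[[0,0.5,-15],[0,0,0],0],[[0,0.5,-44],[0,0,0],0],[[0,0.5,-44],[0,0,0],0]]'; python3 go.py 462.5 313.8 120 82.9
```

```text
t: 25.2
position: [445.1, 150.8, 123.6]
tool_rot: [[0.127, 0.992, 0.005], [0.992, -0.127, 0.002], [0.003, 0.005, -1.0]]
contact_force: [0.1, 0.6, -0.3]
width: -0.4
t 25.2 w -0.4 pos [445.1 150.8 123.6] yaw 82.7 F [ 0.1  0.6 -0.3] J6 26
shift [163.9, -3.5, 4.1] turn [0.005, -0.003, -0.003]
```

```bash
python3 -m jog '[[[164,-3.5,4],[0.005,-0.003,0],0],[[164,-3.5,4],[0.005,-0.003,0],0],[[164,-3.5,4],[0.005,-0.003,0],0],[[164,-3.5,4],[0.005,-0.003,0],0],[[164,-3.5,4],[0.005,-0.003,0],0],[[164,-3.5,4],[0.005,-0.003,0],0],[[164,-3.5,4],[0.005,-0.003,0],0]]'; python3 go.py 462.5 313.8 75 82.9
```

```text
t: 25.9
position: [462.2, 312.4, 119.9]
tool_rot: [[0.128, 0.992, -0.001], [0.992, -0.128, -0.001], [-0.001, -0.001, -1.0]]
contact_force: [1.4, 0.8, -0.4]
width: 0.1
t 25.9 w 0.1 pos [462.2 312.4 119.9] yaw 82.6 F [ 1.4  0.8 -0.4] J6 41
shift [1.5, 0.2, 44.9] turn [-0.001, 0.001, -0.005]
```

```bash
python3 -m jog '[[[1.5,0,25],[0,0,0],0],[[1.5,0,34],[0,0,0],0],[[1.5,0,39],[0,0,0],0],[[1.5,0,42],[0,0,0],0],[[1.5,0,44.5],[0,0,0],0],[[1.5,0,45],[0,0,0],0],[[1.5,0,45],[0,0,0],0]]'; python3 go.py 462.5 313.8 120 82.9;  python3 -m jog '[[[0,0,-15],[0,0,0],0],[[0,0,-44],[0,0,0],0],[[0,0,-44],[0,0,0],0]]'; python3 go.py 456 259.5 120 82.9
```

```text
t: 26.6
position: [462.3, 313.1, 76.0]
tool_rot: [[0.129, 0.992, -0.001], [0.992, -0.129, -0.002], [-0.002, -0.0, -1.0]]
contact_force: [-3.0, -5.5, 8.6]
width: -0.3
t 26.6 w -0.3 pos [462.3 313.1  76. ] yaw 82.6 F [-3.  -5.5  8.6] J6 42
shift [0.6, 0.1, -44.0] turn [-0.0, 0.002, -0.005]
t: 26.9
position: [465.0, 315.2, 124.1]
tool_rot: [[0.129, 0.992, 0.005], [0.992, -0.129, 0.002], [0.003, 0.005, -1.0]]
contact_force: [1.3, 0.6, -0.3]
width: -0.1
t 26.9 w -0.1 pos [465.  315.2 124.1] yaw 82.6 F [ 1.3  0.6 -0.3] J6 42
shift [-56.4, -1.8, 4.0] turn [0.005, -0.003, -0.005]
```

Yellow is down on its stop (8.6 N, z 76.0) and released. Green next.

```bash
python3 -m jog '[[[-56,-2,4],[0.005,-0.003,0],0],[[-56,-2,4],[0.005,-0.003,0],0],[[-56,-2,4],[0.005,-0.003,0],0],[[-56,-2,4],[0.005,-0.003,0],0],[[-56,-2,4],[0.005,-0.003,0],0]]'; python3 go.py 456 259.5 75 82.9
```

```text
t: 27.4
position: [456.3, 260.8, 120.0]
tool_rot: [[0.128, 0.992, 0.001], [0.992, -0.128, 0.001], [0.001, 0.0, -1.0]]
contact_force: [0.4, 0.5, 0.8]
width: 0.1
t 27.4 w 0.1 pos [456.3 260.8 120. ] yaw 82.6 F [0.4 0.5 0.8] J6 37
shift [-1.4, -0.2, 45.0] turn [0.0, -0.001, -0.004]
```

```bash
python3 -m jog '[[[-1,0,25],[0,0,0],0],[[-1,0,34],[0,0,0],0],[[-1,0,39],[0,0,0],0],[[-1,0,42],[0,0,0],0],[[-1,0,44.5],[0,0,0],0],[[-1,0,45],[0,0,0],0],[[-1,0,45],[0,0,0],0]]'; python3 -m jog '[[[0,0,-15],[0,0,0],0],[[0,0,-60],[0,0,0],0],[[0,0,-110],[0,0,0],0],[[0,0,-120],[0,0,0],0],[[0,0,-120],[0,0,0],0],[[0,0,-120],[0,0,0],0]]'
python3 - <<'E'
from h import *
im,dp,P,d,o=look('side')
z=np.load('side0.npz');D=np.abs(im.astype(int)-z['im']).sum(-1)
a=cv2.cvtColor(im,cv2.COLOR_RGB2HSV).astype(int);X,Y,Z=P[...,0],P[...,1],P[...,2]
h,s,v=a[...,0],a[...,1],a[...,2]
f=lambda n,m:print(n,m.sum(),np.median(P[m],0).round(1))
f('redcap',((h<6)|(h>172))&(s>120)&(Z>95)&(Y<60)&(X>500)&(X<700))
f('mug',(h>95)&(h<115)&(s>80)&(Z>75)&(Z<95)&(X>700))
f('potatoes',(h>5)&(h<20)&(s>100)&(Z>75)&(Z<120)&(Y>200)&(X>540)&(X<640))
f('aub',(v<60)&(Z>85)&(Z<112)&(Y>85)&(Y<200)&(X>545)&(X<600))
save(im[80:380,180:450].repeat(2,0).repeat(2,1),'pics/s7.png')
E
```

```text
t: 28.1
position: [455.6, 260.0, 76.0]
tool_rot: [[0.128, 0.992, -0.0], [0.992, -0.128, 0.001], [0.001, -0.0, -1.0]]
contact_force: [-5.4, -1.6, 8.7]
width: -0.6
t: 28.7
position: [455.6, 259.7, 195.3]
tool_rot: [[0.128, 0.992, -0.0], [0.992, -0.128, 0.001], [0.001, -0.0, -1.0]]
contact_force: [0.4, -0.4, -0.1]
width: -0.0
redcap 144 [ 608.  -208.5  141.6]
mug 297 [777.1 -39.8  82.8]
potatoes 625 [596.  320.5 104.7]
aub 404 [574.5 118.1 102.8]
```

View pics/s7.png

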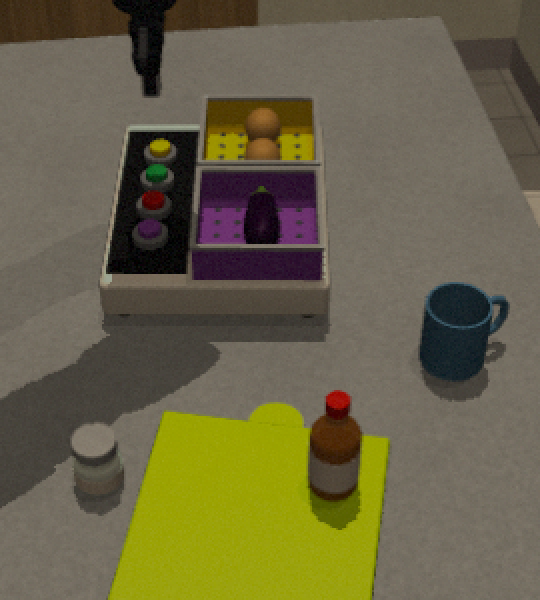

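The side view shows the aubergine and both potatoes in their baskets, four keys up, and the bottle, jar and mug standing. The mug is at about (407,245) in the full image, as before. Handing in.

```bash
python3 -c "
from cell import bot;print(bot.sign_off())"
```

```text
the job is handed in; nothing more can be done
None
```

I set both potatoes down in the yellow basket and the aubergine in the purple one. I then pressed purple, yellow and green in turn and handed the job in at about 29 s; the sign-off reports no verdict.

- **Keys:** each one went about 6 mm down, to z ≈ 76 mm, with 13, 8.6 and 8.7 N, and I raised the tool clear after each press. I did not press red.
- **Last side view:** all three vegetables are in their own baskets and all four keys are up. The bottle, jar and mug are upright. The bottle cap measured within about 2 mm of its start; I checked the mug and jar by eye only.
- **What went wrong:** before the key presses the wrist turned the wrong way and stopped at the last joint's range end (179.95° of 180°), with the tool tilted about 5°. I turned it back before pressing anything.
- **Check that disagreed:** the mug's measured point moved about 40 mm between the two side views. The colour mask had caught 66 pixels the first time and 297 the second, and the mug sits in the same place in the picture, so I put it down to the mask.
- **Check that failed:** a top view to check the aubergine and all the keys was blocked by the arm, so I used the side camera instead.

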